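Shut the open tray, then draw out the battery tray

TASK

Only one tray of this desk rack may be out at a time: push the tray that was left standing open fully home, then hook a fingertip behind the front lip of the tray that holds the AA battery cell and draw it all the way out to its stop, without pinching the lip. Keep the third tray shut, do not touch what lies in the trays, and leave the things beside the rack where they are.

Things in the scene. Friction and masses are not known exactly. Their poses are not given: they have to be found in the camera images.
- rack: open-topped grey sheet-metal rack fixed on the desk, 162 deep (x) by 254 wide (y) by 38 high; origin under its centre at desk height, x points to its back, y to its left, z up. It has three bays side by side, 82 apart, each with an identical white tray 74 wide and 156 long on a rail. A shut tray's lip stands 10 in front of the rack's front edge
- tray_ajar (a joint): how far the tray with the USB stick is drawn out, m: 0 fully home against its stop, 0.10 fully out at its stop. It starts standing open. It slides with 2.5 N of friction and stays where it is left
- tray_cell (a joint): the same for the tray with the AA cell; starts shut
- tray_reel (a joint): the same for the tray with the solder reel; starts shut
- tray_ajar_lip (a point): tray with the USB stick, standing open at the start: middle of the top edge of its front lip, an upright wall 74 wide, 5 thick, top 49 above the desk, outer face free down to 7 above it. x points into the rack (the tray is drawn along -x), y along the lip, z up
- tray_cell_lip (a point): the same point and axes on the alike tray with the AA cell. In each tray an empty finger well lies behind the lip, 52 long (x), 66 wide (y), floor 11 above the desk, side walls 22 above the floor; then a divider 4 thick, 20 above the floor, and the compartment 91 long with the contents
- tray_reel_lip (a point): the same point on the alike tray with the solder reel
- tray_cell_face: outer skin of the lip of the tray with the AA cell, 74 wide, 42 high, 2.5 of the lip's 5 thickness; origin at the middle of its lower edge. Fingers touch it only when they push or pinch the lip from its front
- usb_stick: USB stick 18x56x9, loose in the compartment of tray_ajar; origin under its centre
- aa_cell: AA battery cell 14 across, 50 long, loose in the compartment of tray_cell; origin at its underside as built, middle of its length
- reel: reel of solder wire, 54 across, 34 high, loose in the compartment of tray_reel; origin under its centre
- tape_roll: roll of insulating tape, 66 across, 18 high, standing loose to the left of the rack; origin under its centre
- little_pot: small beige pot, 42 across, 45 high, loose to the right of the rack; origin under its centre
- combi_pliers: pliers 167x54x12 lying loose to the right of the rack; origin under the centre
Mind the look-alikes: they are no part of the job. What is shaped like the aa_cell but brown or orange is not meant.

How it is judged:
By the outcome, as a careful person would: the job done as asked, in the order asked, and still so for the second after the job is handed in, with the robot touching nothing.
It also fails if it takes over 42 s, if anything falls off the work surface, if the arm or the gripper's body presses on something with over 40 N, if the wrist force passes 120 N, or if a joint passes its speed limit or range.

ROBOT

A 6-joint arm with a two-finger parallel gripper is mounted at the origin on a cart in front of the work surface, level with it; the furniture and walls round the work are solid. World frame = base frame: x ahead of the robot, y to its left, z up, the work surface at z = 0. Lengths are in m, angles in rad, forces in N, time in s.
With the tool pointing down it reaches from about 0.25 to 0.775 m from the base axis. Payload 4 kg.
Tool frame: the origin (TCP) lies midway between the tips of the shut fingers; the grasp point (between the pads) lies 19 mm behind it; z points along the fingers, y is the line along which they close (so a half turn about z gives the same grasp; the last joint's range is limited). The gripper opens to 94 mm and grips with 3 to 60 N. Pads are 16 mm wide; open, the fingers measure 119 mm over their backs; the gripper's body (75 mm by 177 mm) begins 78 mm behind the grasp point.
Start: joints at [-1.392, 0.087, 1.371, -0, 1.684, -0.103], TCP at [0.153, -0.528, 0.206] pointing down, gripper open.
Joint ranges: [-3.1, 3.1], [-0.76, 2.03], [0.27, 2.55], [-1.08, 4.22], [0.17, 2.65], [-2.57, 2.57]. Speed limits (rad/s): [2.79, 2.79, 3.14, 3.14, 3.14, 3.14].

INTERFACE

Orientations are given as a unit quaternion [w, x, y, z].
In Python, from plant import env gives the robot as it stands.
- The arm moves only by the tool jog_arm, never from a script. Its argument "steps" is a list of rows, each a list of 7 numbers: the shift along the tool's x, y, z in cm, then the turn, a rotation vector about the tool's x, y, z in rad, then the closure in counts, from 0 (fully open) to 255 (shut). In form: [[tx, ty, tz, ax, ay, az, jaw], ...]. A call has exactly 8 rows; each row shifts and turns the commanded pose from where the row before left it, along the tool's axes as they then stand; what a row does not reach is not made up. A row lasts 1/12 s, in which the tool goes at most 41.7 mm and 7.16 degrees, less where a joint would pass 70% of its speed; a pose out of reach is approached as far as the arm can. A call is refused whole if a number of a shift passes 4.17 or a number of a turn 0.125, either way. A call with a gripper value outside its range is refused whole. The fingers move at their own pace and stop on an object; "force" is the grip in N (left out, the last holds). Time passes only in rows, so rows that do not move let the fingers close, or fill a call up. It gives the time, the measured TCP pose, the force, the opening and the grip force at its end, in the units of the state.
- env.get_obs(): the state, without advancing time (a new reading comes with each control period).
- env.grab_frame(name): name is "scene" or "top" or "wrist"; returns (picture, depth): 480x640x3 uint8, blue, green, red; 480x640 float32, m along the optical axis (not along the pixel's ray), 0 where there is no reading.
- env.camera_params(name): a dict with "vfov" (degrees; the focal length in pixels is half the picture's height over the tangent of half this angle, whatever the lens; pixels are square), "cx", "cy" (the principal point, pixels), "k1" (the pictures are not rectified: a ray, as slopes to the right and down, at radius r is drawn at 1 + k1 r^2 times it, then the intrinsics apply), "rvec" (rotation vector, rad) and "tvec" (3), from world to camera coordinates, as OpenCV has them. Camera axes: x right, y down, z forward; pixel columns grow to the right and rows downward; lengths in m; the calibration is good to about 2 mm. A picture is of the moment at which its call begins: read the wrist's pose just before it. camera_params takes no time and is no camera call; for the wrist camera it gives the pose at the moment of the call.
- env.sign_off(): hands the job in; it is judged then, once.
The state is a dict: "t": time; "joint_positions": joint angles; "joint_vel": joint speeds; "tau": joint torques, N m; "tcp_pos": TCP position; "orientation": TCP orientation; "contact_force": force on the tool from outside, world axes, zero at the start; "torque": the same for the moment, N m; "gripper_width": finger opening in m; "gripper_force": force on a finger pad.
Only numpy, scipy, OpenCV 4.12 (cv2) and the standard library are available. Lean on these libraries where they do the work, as an engineer would, in place of code of your own. Each camera call takes 0.05 s, during which the arm holds its last target. There are 200 camera calls.

## Working session

There is one attempt and no reset: what is moved stays moved. The work goes in short steps, Python scripts to look and compute and a tool call to move; the robot and the scene stay as the last step left them, time stands still between calls to the robot, and variables do not carry over. Pictures are saved under pics/ and viewed, at most 10 in all, crops included, and the job is handed in when it is done.

Besides the shell and the picture viewer there is one more tool, called after "Emit:" in YAML: its name, and indented under it one key for each argument. jog_arm: Moves the arm, as the interface text tells. Its arguments: {"type":"object","properties":{"steps":{"type":"array"},"force":{"type":"number"}},"required":["steps"]}

```bash
mkdir -p pics; cat > h.py <<'E'
import numpy as np, cv2
from plant import env
def params(n):
    p=env.camera_params(n); f=240/np.tan(np.radians(p["vfov"])/2)
    R=cv2.Rodrigues(np.array(p["rvec"],float))[0]; t=np.array(p["tvec"],float).ravel()
    return p,f,R,t
def ray(n,uv,P=None):
    p,f,R,t=P or params(n)
    d=(np.array(uv,float)-[p["cx"],p["cy"]])/f
    s=d.copy()
    for _ in range(30): s=d/(1+p["k1"]*(s@s))
    return -R.T@t, R.T@np.array([s[0],s[1],1.])
def onz(n,uv,z,P=None):
    o,d=ray(n,uv,P); return o+d*(z-o[2])/d[2]
def cloud(n,D,P=None):
    p,f,R,t=P or params(n)
    v,u=np.mgrid[:480,:640]; d=np.stack([(u-p["cx"])/f,(v-p["cy"])/f],-1); s=d.copy()
    for _ in range(30): s=d/(1+p["k1"]*(s**2).sum(-1,keepdims=True))
    c=np.concatenate([s,np.ones((480,640,1))],-1)*D[...,None]
    return (c-t)@R
E
python3 - <<'E'
from h import *
for n in("top","scene"):
    P=params(n);im,D=env.grab_frame(n); cv2.imwrite(f"pics/{n}0.png",im); np.save(f"{n}0.npy",D)
    print(n,P[0],-P[2].T@P[3])
o=env.get_obs();print(o)
E
```

```text
top {'vfov': 52.01793124525165, 'cx': 311.29701730566154, 'cy': 240.34089457544903, 'k1': 0.03229392822141425, 'rvec': array([ 2.09828037, -2.14608778,  0.18016005]), 'tvec': array([-0.03990107,  0.688121  ,  0.7800662 ])} [ 0.53622435 -0.06265308  0.89002468]
scene {'vfov': 42.44869176701651, 'cx': 320.611892188571, 'cy': 242.28730087718398, 'k1': -0.023659485454083376, 'rvec': array([ 2.23735438, -0.84677511,  0.32883481]), 'tvec': array([-0.53104144,  0.30970399,  0.94545511])} [ 0.1187714  -0.68789024  0.88572417]
{'t': 0.1, 'joint_positions': array([-1.39209698e+00,  8.78773820e-02,  1.37209650e+00, -2.16959229e-05,
        1.68358595e+00, -1.03132020e-01]), 'joint_vel': array([ 9.65413555e-04, -7.14874248e-04, -2.26056073e-03, -2.08234233e-05,
        1.95464373e-03, -1.16199975e-03]), 'tau': array([ 9.26579669e-04, -3.41251338e+01, -3.03302658e+01,  7.18972413e-02,
        3.04562459e-02, -1.01712499e-04]), 'tcp_pos': array([ 0.15284703, -0.52782407,  0.20442661]), 'orientation': array([-9.82479519e-04,  9.90087495e-01,  1.40448511e-01, -4.79272769e-05]), 'contact_force': array([-0.74642491,  0.22726575, -0.74190304]), 'torque': array([-0.00933424, -0.0005178 ,  0.00021942]), 'gripper_force': 0.0, 'gripper_width': 0.09393700256471643}
```

View pics/top0.png

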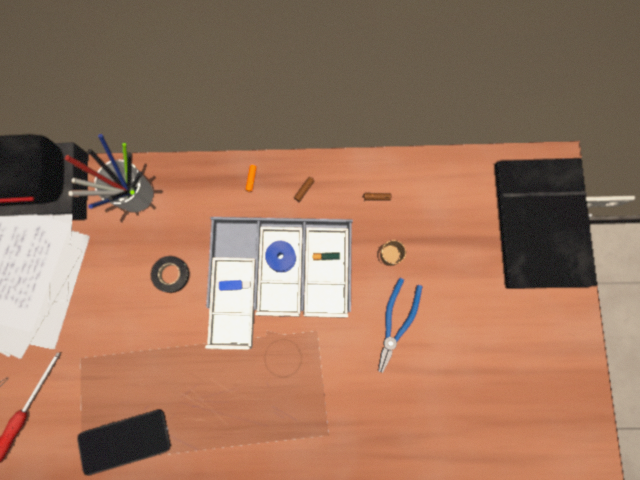

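View pics/scene0.png

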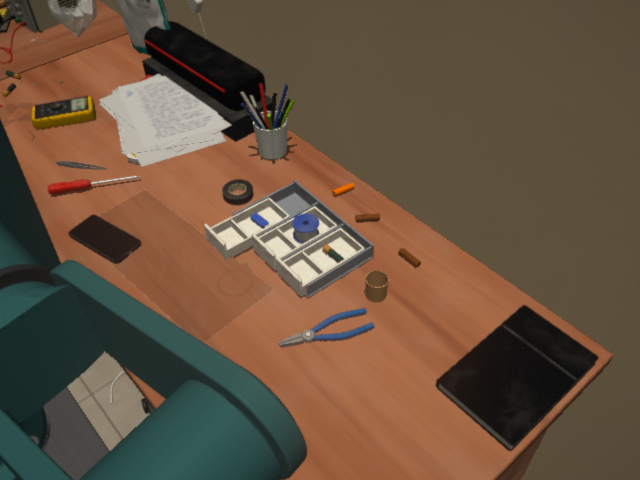

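Top view: AA-like things are the dark cell with the copper end at (326,257) in the right tray, the orange one at (251,178), and the brown ones at (304,189) and (377,196). The last three lie loose behind the rack, so I choose (326,257). The USB tray, lip at about (229,347), stands open on the left. The reel tray is in the middle at (280,315). I'll check the choice in a close crop and measure the lips.

```bash
python3 - <<'E'
from h import *
im=cv2.imread("pics/top0.png");D=np.load("top0.npy")
cv2.imwrite("pics/crop1.png",cv2.resize(im[205:360,190:410],None,fx=3.6,fy=3.6,interpolation=cv2.INTER_CUBIC)[:600,:800])
P=params("top");C=cloud("top",D,P)
hsv=cv2.cvtColor(im,cv2.COLOR_BGR2HSV)
w=((hsv[...,1]<60)&(hsv[...,2]>150)).astype(np.uint8)
roi=np.zeros_like(w);roi[210:355,200:360]=1;w&=roi
hi=(w>0)&(C[...,2]>.041)&(C[...,2]<.06)
n,l,s,c=cv2.connectedComponentsWithStats(hi.astype(np.uint8))
for i in range(1,n):
    if s[i,4]>15:
        p=C[l==i];print(s[i],c[i].round(1),np.median(p,0).round(4),p.min(0).round(4),p.max(0).round(4))
        m=c[i];print('  onz',onz("top",m,.049,P).round(4))
        r=cv2.minAreaRect(np.argwhere(l==i)[:,::-1].astype(np.float32));print(r)
# rack outline: height>25mm, grey/white
g=(C[...,2]>.025)&(roi>0)&(C[...,2]<.07)
n,l,s,c=cv2.connectedComponentsWithStats(g.astype(np.uint8))
i=1+np.argmax(s[1:,4]); p=C[l==i];print(p.min(0),p.max(0))
for uv in((213,218),(351,219),(351,316),(208,347),(252,347),(304,316)):
    print(uv,onz("top",uv,.038,P).round(4),onz("top",uv,.049,P).round(4))
E
```

```text
[256 311  44   5 166] [277.3 313.3] [0.5652 0.0047 0.0491] [ 0.5617 -0.0318  0.0447] [0.5699 0.041  0.0536]
  onz [0.5652 0.0048 0.049 ]
((277.4736633300781, 313.39630126953125), (43.01081466674805, 3.9394729137420654), 1.6846843957901)
[304 312  44   5 169] [325.9 314.4] [ 0.5617 -0.0774  0.0495] [ 0.5582 -0.1128  0.0448] [ 0.5665 -0.0401  0.0535]
  onz [ 0.5617 -0.0772  0.049 ]
((325.5018005371094, 314.4324951171875), (43.06535339355469, 3.9715230464935303), 1.548157811164856)
[206 344  44   5 175] [227.4 346.5] [0.5123 0.0892 0.0491] [0.509  0.0526 0.0439] [0.5171 0.125  0.0536]
  onz [0.5124 0.0888 0.049 ]
((227.5, 346.0), (4.0, 43.0), 90.0)
[ 0.50751519 -0.12849075  0.0250011 ] [0.73845654 0.12847958 0.05360516]
(213, 218) [0.7359 0.1187 0.038 ] [0.7333 0.1163 0.049 ]
(351, 219) [ 0.7282 -0.1264  0.038 ] [ 0.7257 -0.1255  0.049 ]
(351, 316) [ 0.5583 -0.1202  0.038 ] [ 0.5581 -0.1195  0.049 ]
(208, 347) [0.512  0.1237 0.038 ] [0.5123 0.1212 0.049 ]
(252, 347) [0.5102 0.0491 0.038 ] [0.5106 0.0477 0.049 ]
(304, 316) [ 0.5601 -0.0399  0.038 ] [ 0.5598 -0.0402  0.049 ]
```

View pics/crop1.png

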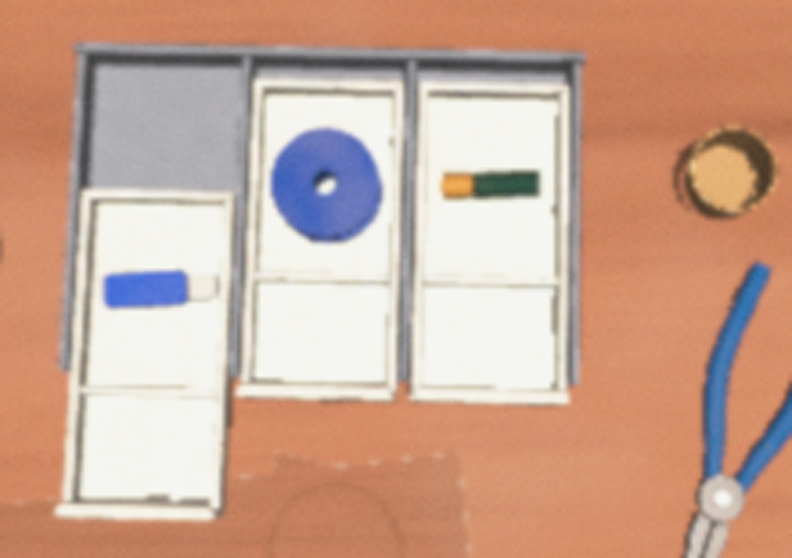

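The crop confirms it: the green cell with the copper end is in the right tray, the reel is in the middle and the USB stick is in the open left tray. From the lips the rack yaw is -2.45°, and the open tray stands out about 56 mm. I turn the tool to line up (+0.325 about tool z), shut the fingers and travel to a point in front of the open lip.

Emit:
jog_arm:
  steps:
    - [0, 0, 0, 0, 0, 0.108, 255]
    - [0, 0, 0, 0, 0, 0.108, 255]
    - [0, 0, 0, 0, 0, 0.109, 255]
    - [0.8, -1.8, 0, 0, 0, 0, 255]
    - [1.6, -3.5, 0, 0, 0, 0, 255]
    - [1.6, -3.5, 0, 0, 0, 0, 255]
    - [1.6, -3.5, 0, 0, 0, 0, 255]
    - [1.6, -3.5, 0, 0, 0, 0, 255]
  force: 20

```text
t: 0.77
tcp_pos: [0.2319, -0.3718, 0.2048]
orientation: [-0.001, 1.0, -0.022, -0.0]
contact_force: [0.2, -0.5, 0.5]
gripper_width: 0.0441
gripper_force: 0.0
```

Emit:
jog_arm:
  steps:
    - [1.6, -3.5, 0, 0, 0, 0, 255]
    - [1.6, -3.5, 0, 0, 0, 0, 255]
    - [1.6, -3.5, 0, 0, 0, 0, 255]
    - [1.6, -3.5, 0, 0, 0, 0, 255]
    - [1.6, -3.5, 0, 0, 0, 0, 255]
    - [1.6, -3.5, 0, 0, 0, 0, 255]
    - [1.6, -3.5, 0, 0, 0, 0, 255]
    - [1.6, -3.5, 0, 0, 0, 0, 255]

```text
t: 1.43
tcp_pos: [0.3718, -0.0974, 0.2052]
orientation: [0.0, 1.0, -0.022, 0.0]
contact_force: [-0.1, -0.3, -0.8]
gripper_width: 0.0004
gripper_force: 0.0
```

Emit:
jog_arm:
  steps:
    - [1.7, -3.4, 1.0, 0, 0, 0, 255]
    - [1.7, -3.4, 1.5, 0, 0, 0, 255]
    - [1.7, -3.4, 1.5, 0, 0, 0, 255]
    - [1.7, -3.4, 1.5, 0, 0, 0, 255]
    - [1.7, -3.3, 1.5, 0, 0, 0, 255]
    - [1.3, -2.3, 3.0, 0, 0, 0, 255]
    - [0, 0, 3.5, 0, 0, 0, 255]
    - [0, 0, 2.5, 0, 0, 0, 255]

```text
t: 2.1
tcp_pos: [0.4767, 0.0897, 0.0422]
orientation: [0.0, 1.0, -0.02, -0.002]
contact_force: [-0.1, -0.0, -0.0]
gripper_width: 0.0004
gripper_force: 0.0
```

Emit:
jog_arm:
  steps:
    - [0, 0, 1.0, 0, 0, 0, 255]
    - [0, 0, 0, 0, 0, 0, 255]
    - [0.5, 0, 0, 0, 0, 0, 255]
    - [0.5, 0, 0, 0, 0, 0, 255]
    - [0.5, 0, 0, 0, 0, 0, 255]
    - [0.4, 0, 0, 0, 0, 0, 255]
    - [0.3, 0, 0, 0, 0, 0, 255]
    - [0.3, 0, 0, 0, 0, 0, 255]

```text
t: 2.77
tcp_pos: [0.503, 0.087, 0.0363]
orientation: [-0.0, 1.0, -0.022, -0.0]
contact_force: [-2.6, 0.0, 1.8]
gripper_width: 0.0006
gripper_force: 1.4
```

Emit:
jog_arm:
  steps:
    - [0.5, 0, 0, 0, 0, 0, 255]
    - [0.7, 0, 0, 0, 0, 0, 255]
    - [0.8, 0, 0, 0, 0, 0, 255]
    - [0.8, 0, 0, 0, 0, 0, 255]
    - [0.8, 0, 0, 0, 0, 0, 255]
    - [0.7, 0, 0, 0, 0, 0, 255]
    - [0.4, 0, 0, 0, 0, 0, 255]
    - [0.3, 0, 0, 0, 0, 0, 255]

```text
t: 3.43
tcp_pos: [0.5536, 0.0849, 0.0353]
orientation: [0.0, 1.0, -0.022, 0.0]
contact_force: [-3.1, -0.4, 2.3]
gripper_width: 0.0003
gripper_force: 1.4
```

Emit:
jog_arm:
  steps:
    - [0.1, 0, 0, 0, 0, 0, 255]
    - [0.1, 0, 0, 0, 0, 0, 255]
    - [0.1, 0, 0, 0, 0, 0, 255]
    - [0.1, 0, 0, 0, 0, 0, 255]
    - [0, 0, 0, 0, 0, 0, 255]
    - [0, 0, 0, 0, 0, 0, 255]
    - [0, 0, 0, 0, 0, 0, 255]
    - [0, 0, 0, 0, 0, 0, 255]

```text
t: 4.1
tcp_pos: [0.5567, 0.0848, 0.0353]
orientation: [0.0, 1.0, -0.022, -0.0]
contact_force: [-1.2, -1.5, -0.8]
gripper_width: 0.0003
gripper_force: 0.9
```

Emit:
jog_arm:
  steps:
    - [0.1, 0, 0, 0, 0, 0, 255]
    - [0.1, 0, 0, 0, 0, 0, 255]
    - [0.1, 0, 0, 0, 0, 0, 255]
    - [0, 0, 0, 0, 0, 0, 255]
    - [0, 0, 0, 0, 0, 0, 255]
    - [0, 0, 0, 0, 0, 0, 255]
    - [0, 0, 0, 0, 0, 0, 255]
    - [0, 0, 0, 0, 0, 0, 255]

```text
t: 4.77
tcp_pos: [0.5569, 0.0848, 0.0353]
orientation: [0.0, 1.0, -0.021, -0.003]
contact_force: [-9.3, 0.2, 5.6]
gripper_width: 0.0004
gripper_force: 4.6
```

Emit:
jog_arm:
  steps:
    - [0.2, 0, 0, 0, 0, 0, 255]
    - [0, 0, 0, 0, 0, 0, 255]
    - [0, 0, 0, 0, 0, 0, 255]
    - [-0.5, 0, 0, 0, 0, 0, 255]
    - [-1, 0, 0, 0, 0, 0, 255]
    - [-1, 0, 0, 0, 0, 0, 255]
    - [-1, 0, -2, 0, 0, 0, 255]
    - [0, 0, -3, 0, 0, 0, 255]

```text
t: 5.43
tcp_pos: [0.5222, 0.0861, 0.0821]
orientation: [0.0, 1.0, -0.021, -0.004]
contact_force: [-0.4, 0.3, -0.4]
gripper_width: 0.0006
gripper_force: 0.0
```

```bash
python3 - <<'E'
from h import *
P=params("top");im,D=env.grab_frame("top");C=cloud("top",D,P)
cv2.imwrite("pics/c2.png",cv2.resize(im[205:360,190:410],None,fx=3.6,fy=3.6,interpolation=cv2.INTER_CUBIC)[:600,:800])
hsv=cv2.cvtColor(im,cv2.COLOR_BGR2HSV)
w=((hsv[...,1]<60)&(hsv[...,2]>150)).astype(np.uint8);w[:210]=0;w[355:]=0;w[:,:200]=0;w[:,360:]=0
hi=(w>0)&(C[...,2]>.041)&(C[...,2]<.06)
n,l,s,c=cv2.connectedComponentsWithStats(hi.astype(np.uint8))
for i in range(1,n):
    if s[i,4]>15:print(s[i],onz("top",c[i],.049,P).round(4))
o=env.get_obs();print(o["tcp_pos"],o["orientation"])
E
```

```text
[245 311   7   4  24] [0.5677 0.0549 0.049 ]
[256 311  44   5 161] [0.5653 0.0037 0.049 ]
[304 312  44   5 173] [ 0.5616 -0.0767  0.049 ]
[0.52863861 0.08643376 0.09160318] [-3.10221695e-04  9.99761389e-01 -2.14274067e-02  4.23504135e-03]
```

View pics/c2.png

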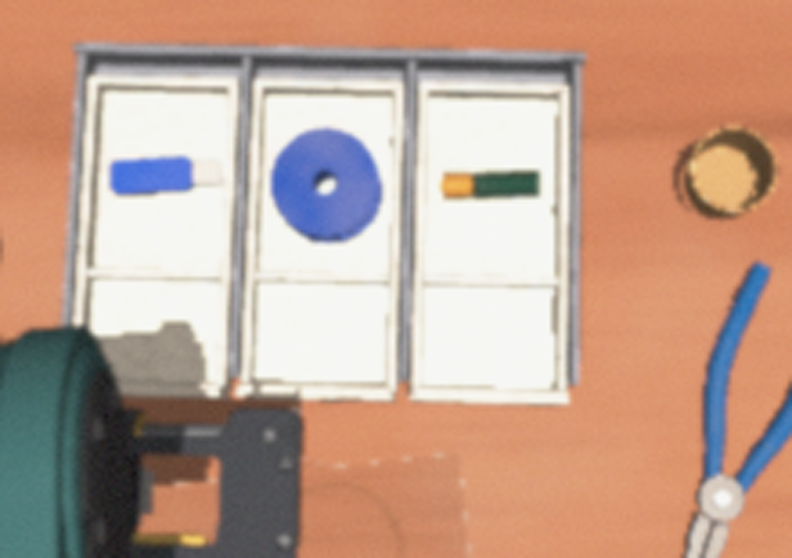

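The left tray is home: its back edge at (160,78) in the crop lines up with the other two, and the loose contents have stayed clear. Next I cross over to the well behind the AA tray's lip and go down.

Emit:
jog_arm:
  steps:
    - [0, 2.0, -0.5, 0, 0, 0, 255]
    - [1, 3.0, 0, 0, 0, 0, 255]
    - [1.4, 3.0, 0, 0, 0, 0, 255]
    - [1.4, 3.0, 0, 0, 0, 0, 255]
    - [1.4, 3.0, 0, 0, 0, 0, 255]
    - [1.6, 2.2, 0, 0, 0, 0, 255]
    - [0, 0, 0, 0, 0, 0, 255]
    - [0, 0, 0, 0, 0, 0, 255]

```text
t: 6.15
tcp_pos: [0.5882, -0.0798, 0.0903]
orientation: [-0.0, 1.0, -0.023, 0.0]
contact_force: [0.0, -0.3, -1.1]
gripper_width: 0.0002
gripper_force: 0.0
```

Emit:
jog_arm:
  steps:
    - [0, 0, 1.5, 0, 0, 0, 255]
    - [0, 0, 1.5, 0, 0, 0, 255]
    - [0, 0, 1.5, 0, 0, 0, 255]
    - [0, 0, 1.0, 0, 0, 0, 255]
    - [0, 0, 0.6, 0, 0, 0, 255]
    - [0, 0, 0.4, 0, 0, 0, 255]
    - [0, 0, 0, 0, 0, 0, 255]
    - [0, 0, 0, 0, 0, 0, 255]

```text
t: 6.82
tcp_pos: [0.5881, -0.0785, 0.0261]
orientation: [0.0, 1.0, -0.021, 0.001]
contact_force: [-0.1, -0.3, 0.1]
gripper_width: 0.0008
gripper_force: 0.0
```

Emit:
jog_arm:
  steps:
    - [-0.3, 0, 0, 0, 0, 0, 255]
    - [-0.4, 0, 0, 0, 0, 0, 255]
    - [-0.4, 0, 0, 0, 0, 0, 255]
    - [-0.3, 0, 0, 0, 0, 0, 255]
    - [-0.3, 0, 0, 0, 0, 0, 255]
    - [-0.3, 0, 0, 0, 0, 0, 255]
    - [-0.3, 0, 0, 0, 0, 0, 255]
    - [-0.3, 0, 0, 0, 0, 0, 255]

```text
t: 7.48
tcp_pos: [0.5622, -0.0777, 0.0259]
orientation: [0.0, 1.0, -0.022, 0.001]
contact_force: [3.1, -0.7, 0.0]
gripper_width: 0.0005
gripper_force: 1.4
```

Emit:
jog_arm:
  steps:
    - [-0.4, 0, 0, 0, 0, 0, 255]
    - [-0.5, 0, 0, 0, 0, 0, 255]
    - [-0.5, 0, 0, 0, 0, 0, 255]
    - [-0.5, 0, 0, 0, 0, 0, 255]
    - [-0.5, 0, 0, 0, 0, 0, 255]
    - [-0.5, 0, 0, 0, 0, 0, 255]
    - [-0.5, 0, 0, 0, 0, 0, 255]
    - [-0.5, 0, 0, 0, 0, 0, 255]

```text
t: 8.15
tcp_pos: [0.5225, -0.0759, 0.0258]
orientation: [0.0, 1.0, -0.022, 0.0]
contact_force: [2.7, -0.7, 1.6]
gripper_width: 0.0001
gripper_force: 1.5
```

Emit:
jog_arm:
  steps:
    - [-0.5, 0, 0, 0, 0, 0, 255]
    - [-0.5, 0, 0, 0, 0, 0, 255]
    - [-0.5, 0, 0, 0, 0, 0, 255]
    - [-0.5, 0, 0, 0, 0, 0, 255]
    - [-0.5, 0, 0, 0, 0, 0, 255]
    - [-0.5, 0, 0, 0, 0, 0, 255]
    - [-0.4, 0, 0, 0, 0, 0, 255]
    - [-0.3, 0, 0, 0, 0, 0, 255]

```text
t: 8.82
tcp_pos: [0.4852, -0.0743, 0.0254]
orientation: [0.0, 1.0, -0.022, -0.0]
contact_force: [3.0, 0.0, 2.6]
gripper_width: 0.0004
gripper_force: 1.4
```

Emit:
jog_arm:
  steps:
    - [-0.3, 0, 0, 0, 0, 0, 255]
    - [-0.2, 0, 0, 0, 0, 0, 255]
    - [-0.2, 0, 0, 0, 0, 0, 255]
    - [-0.2, 0, 0, 0, 0, 0, 255]
    - [-0.1, 0, 0, 0, 0, 0, 255]
    - [-0.1, 0, 0, 0, 0, 0, 255]
    - [0, 0, 0, 0, 0, 0, 255]
    - [0, 0, 0, 0, 0, 0, 255]

```text
t: 9.48
tcp_pos: [0.4745, -0.0738, 0.0253]
orientation: [-0.0, 1.0, -0.022, -0.0]
contact_force: [2.2, -0.5, 2.2]
gripper_width: 0.0006
gripper_force: 0.9
```

Emit:
jog_arm:
  steps:
    - [-0.1, 0, 0, 0, 0, 0, 255]
    - [-0.1, 0, 0, 0, 0, 0, 255]
    - [-0.1, 0, 0, 0, 0, 0, 255]
    - [-0.1, 0, 0, 0, 0, 0, 255]
    - [-0.1, 0, 0, 0, 0, 0, 255]
    - [0, 0, 0, 0, 0, 0, 255]
    - [0, 0, 0, 0, 0, 0, 255]
    - [0, 0, 0, 0, 0, 0, 255]

```text
t: 10.15
tcp_pos: [0.4739, -0.0737, 0.0254]
orientation: [0.0, 1.0, -0.022, 0.005]
contact_force: [13.2, -0.2, -8.2]
gripper_width: 0.0006
gripper_force: 6.5
```

At the stop: the force rose to 13 N with no more travel. I back off inside the well and lift clear.

Emit:
jog_arm:
  steps:
    - [0.3, 0, 0, 0, 0, 0, 255]
    - [0.5, 0, 0, 0, 0, 0, 255]
    - [0.6, 0, 0, 0, 0, 0, 255]
    - [0.4, 0, 0, 0, 0, 0, 255]
    - [0, 0, 0, 0, 0, 0, 255]
    - [0, 0, -1.5, 0, 0, 0, 255]
    - [0, 0, -3, 0, 0, 0, 255]
    - [0, 0, -4, 0, 0, 0, 255]

```text
t: 10.82
tcp_pos: [0.4846, -0.0736, 0.1075]
orientation: [-0.001, 1.0, -0.022, -0.005]
contact_force: [0.9, -1.0, -0.5]
gripper_width: 0.0005
gripper_force: 0.0
```

Emit:
jog_arm:
  steps:
    - [0, 0, -4, 0, 0, 0, 255]
    - [-2, 0, -3, 0, 0, 0, 255]
    - [-3.5, 0, 0, 0, 0, 0, 255]
    - [-3.5, 0, 0, 0, 0, 0, 255]
    - [-3.5, 0, 0, 0, 0, 0, 255]
    - [-2, 0, 0, 0, 0, 0, 255]
    - [0, 0, 0, 0, 0, 0, 255]
    - [0, 0, 0, 0, 0, 0, 255]

```text
t: 11.48
tcp_pos: [0.3427, -0.0681, 0.1807]
orientation: [0.0, 1.0, -0.022, 0.001]
contact_force: [0.3, -0.1, -0.0]
gripper_width: 0.0007
gripper_force: 0.0
```

```bash
python3 - <<'E'
from h import *
P=params("top");im,D=env.grab_frame("top");C=cloud("top",D,P)
cv2.imwrite("pics/c3.png",cv2.resize(im[160:400,140:440],None,fx=2.5,fy=2.5,interpolation=cv2.INTER_CUBIC))
hsv=cv2.cvtColor(im,cv2.COLOR_BGR2HSV)
w=((hsv[...,1]<60)&(hsv[...,2]>150)).astype(np.uint8);w[:210]=0;w[390:]=0;w[:,:200]=0;w[:,360:]=0
hi=(w>0)&(C[...,2]>.041)&(C[...,2]<.06)
n,l,s,c=cv2.connectedComponentsWithStats(hi.astype(np.uint8))
for i in range(1,n):
    if s[i,4]>15:print(s[i],onz("top",c[i],.049,P).round(4))
o=env.get_obs();print(o["t"],o["tcp_pos"],o["contact_force"])
E
```

```text
[208 310  44   5 171] [0.5688 0.0866 0.049 ]
[256 311  44   5 167] [0.5652 0.0044 0.049 ]
[303 373  44   5 187] [ 0.4625 -0.0708  0.049 ]
11.5333 [ 0.34334061 -0.06817784  0.18062186] [ 0.302019   -0.38216261 -0.43220771]
```

View pics/c3.png

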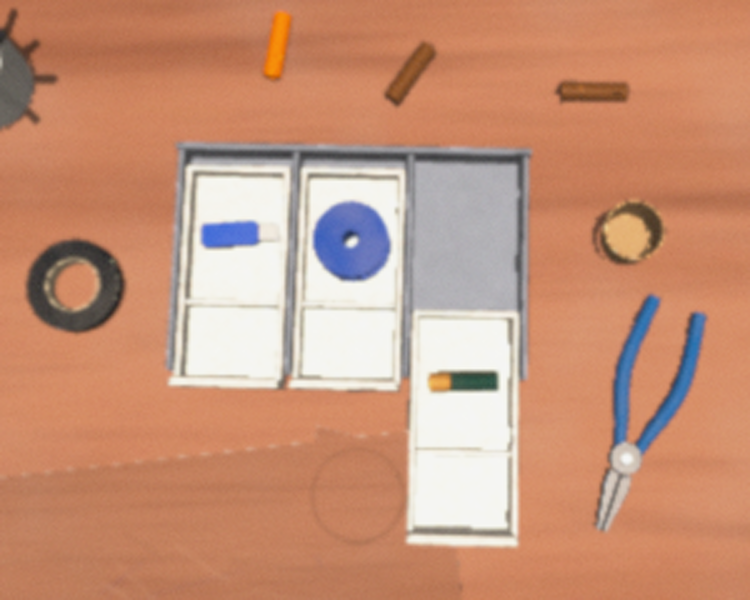

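The USB tray is home (lip x 0.5688, expected 0.5687). The AA tray is out about 99 mm and at its stop. The reel tray is shut, and the things beside the rack have not moved.

```bash
python3 -c "
from plant import env
print(env.sign_off())"
```

```text
the job is handed in; nothing more can be done
None
```

The job is handed in: the USB-stick tray was pushed fully home first, then the AA-cell tray was drawn out to its stop by the fingertips behind its lip, with the reel tray still shut and nothing else moved.

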